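# Draw the thick stirrer shaft out of its storage tube and lay it in the rest

## Robot

A 7-joint arm with a two-finger parallel gripper is mounted at the origin on a cart in front of the work surface, level with it; the furniture and walls round the work are solid. World frame = base frame: x ahead of the robot, y to its left, z up, the work surface at z = 0. Lengths are in m, angles in rad, forces in N, time in s.
With the tool pointing down it reaches from about 0.425 to 0.875 m from the base axis. Payload 4.7 kg.
Tool frame: the origin (TCP) lies midway between the tips of the shut fingers; the grasp point (between the pads) lies 19 mm behind it (ctrl.grip_point_offset is the distance from the TCP to the grasp point, in m); z points along the fingers, y is the line along which they close (so a half turn about z gives the same grasp; the last joint's range is limited). The gripper opens to 87 mm and grips with 3 to 60 N. Pads are 19 mm wide; open, the fingers measure 117 mm over their backs; the gripper's body (75 mm by 190 mm) begins 51 mm behind the grasp point.
Start: joints at [1.184, 0.321, -0.07, 1.45, 0.023, 1.371, -0.057], TCP at [0.254, -0.599, 0.223] pointing down, gripper open.
Joint ranges: [-2.86, 2.86], [-0.3, 2.09], [-1.38, 1.24], [0.06, 2.45], [-1.56, 4.7], [0.09, 2.05], [-2.69, 2.69]. Speed limits (rad/s): [2.57, 2.57, 3.14, 3.14, 3.14, 3.14, 3.14].

## Interface

Orientations are given as a rotation vector (axis times angle).
In Python, from bench import ctrl gives the robot as it stands.
- The arm moves only by the tool move_arm, never from a script. Its argument "increments" is text: rows parted by semicolons, each of 7 numbers parted by spaces: the shift along the world's x, y, z in mm, then the turn, a rotation vector about the world's x, y, z in degrees, then the closure in counts, from 0 (fully open) to 255 (shut). A call has exactly 8 rows; each row shifts and turns the commanded pose from where the row before left it; what a row does not reach is not made up. A row lasts 1/12 s, in which the tool goes at most 41.7 mm and 7.16 degrees, less where a joint would pass 70% of its speed; a pose out of reach is approached as far as the arm can. A call with a gripper value outside its range is refused whole. The fingers move at their own pace and stop on an object; "grip_force" is the grip in N (left out, the last holds). Time passes only in rows, so rows that do not move let the fingers close, or fill a call up. It gives the time, the measured TCP pose, the force, the opening and the grip force at its end, in the units of the state.
- ctrl.get_state(): the state, without advancing time (a new reading comes with each control period).
- ctrl.get_image(name): name is "scene" or "top"; returns a dict with "frame" (384x512x3 uint8, red, green, blue), "depth" (384x512 float32, m along the optical axis (not along the pixel's ray), 0 where there is no reading), "fx", "fy", "cx", "cy" (pixels), "k1" (the pictures are not rectified: a ray, as slopes to the right and down, at radius r is drawn at 1 + k1 r^2 times it, then the intrinsics apply), "position" and "orientation" of the camera in the world. Camera axes: x right, y down, z forward; pixel columns grow to the right and rows downward; lengths in m; the calibration is good to about 2 mm. A picture is of the moment at which its call begins.
- ctrl.close_job(): hands the job in; it is judged then, once.
Trained networks look in a picture, given as the dict that the camera call returned (one of the last four; its "shot" number tells which), for a name from the list of things; names that differ only in an ending like _2 or _b are one class to them, and where a whole thing is asked for, a point or a joint stands for the part that bears it (a point fixed in the world has none). Each returns a list of dicts, best first, with "score" (0 to 1); they miss things now and then, are a little off and sometimes report something else, mostly with a low value. They report only what shows in the picture. A call takes as long as a camera call.
- ctrl.find_in(target, picture): "centre" ([x, y, z] in m, in world coordinates, good to about 4 mm: the middle of the surface that is visible of it).
- ctrl.silhouettes(target, picture): "region" (384x512 bool, what is visible of it).
The state is a dict: "time": time; "joint_positions": joint angles; "qd": joint speeds; "joint_torque": joint torques, N m; "position": TCP position; "tool_rot": TCP orientation; "ft_force": force on the tool from outside, world axes, zero at the start; "torque": the same for the moment, N m; "grip_width": opening from 0.0 (shut) to 1.0 (fully open); "grip_force": force on a finger pad.
Only numpy, scipy, OpenCV 4.12 (cv2) and the standard library are available. Lean on these libraries where they do the work, as an engineer would, in place of code of your own. Each camera call takes 0.05 s, during which the arm holds its last target. There are 200 camera calls.

## Task

Two steel stirrer shafts are stored in the horizontal tubes of the holder. Draw the thicker shaft straight out of its tube and lay it level in both V notches of the shaft rest, centred so that about as much sticks out past one post as past the other, either way round. Leave the thinner shaft in its tube as it is.

Things in the scene. Friction and masses are not known exactly. Their poses are not given: they have to be found in the camera images.
- shaft_thick: Thicker steel shaft: plain round rod, 16 mm diameter, 180 mm long, about 0.09 kg. Origin on its axis at mid-length; its own y runs along it, the -y end (90 mm from the origin) sticks out of the tube. At the start it lies level in either of the two tubes with about 75 to 85 mm sticking out, axis about 46 mm above the worktop. It may roll about its y.
- shaft_thin: Thinner steel shaft, 8 mm diameter, 180 mm long, lying in the other tube with about 75 to 85 mm sticking out; it stays there. Origin on its axis at mid-length, own y along it. (Note: a tall fixed stack of white boxes stands beyond the rest, over worktop x above 0.55 m, y from 0.05 to 0.35 m; keep the arm clear of it.)
- holder: Fixed holder: two parallel level white tubes on a grey base 136 x 96 mm. Origin at the centre of the base's underside, z up. Tubes run along its y at x = -35 and +35 mm, axes 50 mm above the worktop, bore 24 mm, outside 30 mm (top at 65 mm). Open mouths at y = -55 mm face -y: pull the shafts towards -y; rear ends are capped. Nothing is under the exposed shaft ends.
- rest: Fixed grey shaft rest: base 166 x 56 x 8 mm with two posts 8 mm thick at x = -70 and +70 mm, each with an open-topped 90-degree V notch. Origin at the centre of the base's underside, z up, x along the line of notches. V bottom 34 mm and V mouth (34 mm wide) 51 mm above the worktop; the thick shaft lying in both has its axis 45 mm above the worktop. Free space between posts.

How it is judged:
By the outcome, as a careful person would: the job done as asked, in the order asked, and still so for the second after the job is handed in, with the robot touching nothing.
It also fails if it takes over 45 s, if anything falls off the work surface, if the arm or the gripper's body presses on something with over 40 N, if the wrist force passes 120 N, or if a joint passes its speed limit or range.

## Working session

There is one attempt and no reset: what is moved stays moved. The work goes in short steps, Python scripts to look and compute and a tool call to move; the robot and the scene stay as the last step left them, time stands still between calls to the robot, and variables do not carry over. Pictures are saved under pics/ and viewed, at most 10 in all, crops included, and the job is handed in when it is done.

Besides the shell and the picture viewer there is one more tool, called after ">>>" by a JSON object that holds its "name" and its "arguments", one argument or row to a line. move_arm: Moves the arm, as the interface text tells. Its arguments: {"type":"object","properties":{"increments":{"type":"string"},"grip_force":{"type":"number"}},"required":["increments"]}

```bash
mkdir -p pics; cat > h.py <<'E'
import numpy as np, cv2
from scipy.spatial.transform import Rotation as R
from bench import ctrl
def rot(o):
    o=np.array(o,float)
    return o if o.shape==(3,3) else (R.from_rotvec(o).as_matrix() if o.size==3 else R.from_quat(o).as_matrix())
def cloud(p,mask=None):
    K=np.array([[p['fx'],0,p['cx']],[0,p['fy'],p['cy']],[0,0,1.]])
    d=p['depth']; m=(d>0) if mask is None else (mask&(d>0))
    v,u=np.nonzero(m)
    s=cv2.undistortPoints(np.stack([u,v],1).astype(np.float64)[:,None],K,np.array([p['k1'],0,0,0.]))[:,0]
    z=d[v,u]; c=np.c_[s*z[:,None],z]
    return c@rot(p['orientation']).T+np.array(p['position'])
def save(p,n): cv2.imwrite('pics/'+n,p['frame'][:,:,::-1])
E
python3 - <<'E'
from h import *
print(ctrl.get_state())
for n in ['top','scene']:
    p=ctrl.get_image(n); save(p,n+'0.png'); print(n,p['position'],p['orientation'],p['k1'])
    for t in ['shaft_thick','shaft_thin','holder','rest']:
        f=ctrl.find_in(t,p); s=ctrl.silhouettes(t,p)
        print(t,[(np.round(a['centre'],3),round(a['score'],2)) for a in f])
        for a in s[:2]:
            c=cloud(p,a['region'])
            if len(c)<20: print('few',len(c));continue
            m=np.median(c,0); k=c[np.linalg.norm(c-m,axis=1)<.2]
            w=np.linalg.svd(k[:,:2]-k[:,:2].mean(0),full_matrices=False)[2][0]; q=(k[:,:2]-m[:2])@w
            v,u=np.nonzero(a['region'])
            print('  ',round(a['score'],2),len(k),'px',u.mean().round(),v.mean().round(),'med',m.round(4),'ang',np.degrees(np.arctan2(w[1],w[0])).round(2),'ends',(m[:2]+w*np.percentile(q,1)).round(3),(m[:2]+w*np.percentile(q,99)).round(3),'z',np.percentile(k[:,2],[2,95]).round(3))
E
```

```text
{'time': 0.0, 'joint_positions': array([ 1.18412535,  0.3218156 , -0.07008877,  1.45166785,  0.02257866,
        1.3707997 , -0.05690228]), 'qd': array([ 0.00011107,  0.00063654, -0.00076237,  0.00150361, -0.00180681,
        0.00243461,  0.00022246]), 'joint_torque': array([-1.34168960e-03, -4.91291285e+01, -4.04707426e-01, -3.12528706e+01,
       -6.38995506e-02,  4.36739030e-02,  1.82643525e-04]), 'position': array([ 0.25333104, -0.59800091,  0.22146993]), 'tool_rot': array([-3.07690850e+00, -6.24999547e-01,  7.11718113e-04]), 'ft_force': array([-1.18424166,  0.50218797, -0.04832467]), 'torque': array([-0.01557526,  0.02811839, -0.009155  ]), 'grip_force': 0.0, 'grip_width': 1.003268655340639}
top [0.40772613 0.33716841 0.91267735] [-2.15536682  2.18476523 -0.08150444] -0.1467820379090993
shaft_thick [(array([0.432, 0.434, 0.052]), 0.82)]
   0.7 381 px 208.0 222.0 med [0.4296 0.43   0.0521] ang -121.28 ends [0.45  0.463] [0.41  0.398] z [0.045 0.055]
shaft_thin [(array([0.488, 0.391, 0.048]), 0.48)]
   0.54 137 px 233.0 192.0 med [0.4804 0.3795 0.0448] ang -121.16 ends [0.509 0.42
[... 292 characters left out ...]
 ang -168.03 ends [0.513 0.26 ] [0.353 0.226] z [0.003 0.042]
scene [-0.0495361   0.09006027  0.70353647] [-2.12201669  1.2809707  -0.50929361] -0.06877420144390954
shaft_thick [(array([0.426, 0.431, 0.055]), 0.65)]
   0.57 355 px 210.0 193.0 med [0.4265 0.427  0.0513] ang -122.23 ends [0.451 0.466] [0.407 0.396] z [0.038 0.054]
shaft_thin [(array([0.488, 0.395, 0.039]), 0.56)]
   0.67 174 px 243.0 180.0 med [0.4884 0.3908 0.0445] ang -121.43 ends [0.514 0.433] [0.466 0.354] z [0.038 0.047]
holder [(array([0.501, 0.488, 0.04 ]), 0.64)]
   0.56 3279 px 201.0 162.0 med [0.4972 0.4882 0.0446] ang 133.98 ends [0.546 0.437] [0.453 0.534] z [0.005 0.064]
rest [(array([0.427, 0.242, 0.009]), 0.59)]
```

View pics/top0.png

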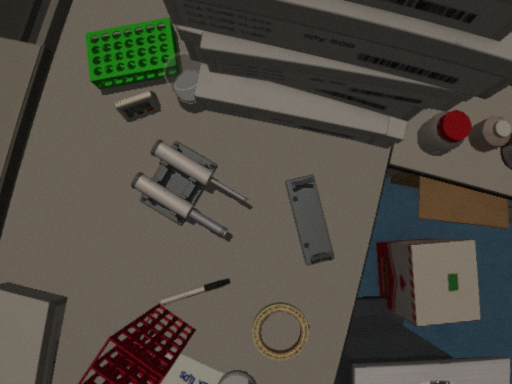

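View pics/scene0.png

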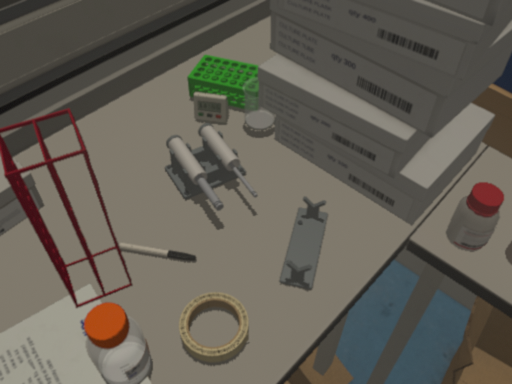

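The top view shows the holder at about (185,185). The thick shaft's tip is near (229,235), the thin shaft's tip near (249,204), and the rest at (309,219). The networks agree with this. Next I'll check the path for obstacles and refine the rest pose.

```bash
python3 - <<'E'
from h import *
p=ctrl.get_image('top'); q=ctrl.get_image('scene')
C=np.vstack([cloud(p),cloud(q)])
print('max height cm, rows x .1.., cols y -0.4..0.6 step .1')
for x in np.arange(.1,.8,.1):
    print(round(x,1),[int(100*np.percentile(k[:,2],99.5)) if len(k:=C[(abs(C[:,0]-x)<.05)&(abs(C[:,1]-y)<.05)])>5 else -99 for y in np.arange(-.4,.61,.1)])
b=C[(C[:,0]>.5)&(C[:,2]>.1)&(C[:,1]>.05)&(C[:,1]<.35)]; print('box minx',np.percentile(b[:,0],1),'maxz',b[:,2].max())
for n,P in(('top',p),('scene',q)):
    c=cloud(P); c=c[(abs(c[:,0]-.433)<.11)&(abs(c[:,1]-.24)<.07)]
    base=c[(c[:,2]>.0055)&(c[:,2]<.012)]
    r=cv2.minAreaRect(base[:,:2].astype(np.float32)*1000); print(n,'base',r)
    hi=c[(c[:,2]>.028)&(c[:,2]<.06)]
    for s in(-1,1):
        k=hi[(hi[:,0]-.433)*s>0]; print(s,len(k),np.median(k,0).round(4),k.min(0).round(3),k.max(0).round(3))
    if n=='top':
        # shaft line from high points
        for t in('shaft_thick',):
            k=cloud(P,ctrl.silhouettes(t,P)[0]['region']); k=k[k[:,2]>.05]
            vx,vy,x0,y0=cv2.fitLine(k[:,:2].astype(np.float32),cv2.DIST_HUBER,0,.001,.001).ravel(); print(vx,vy,x0,y0,np.degrees(np.arctan2(vy,vx)))
        # holder tubes
        d=np.array([.5185,.855]);e=np.array([.855,-.5185]); c=cloud(P)
        c=c[(np.linalg.norm(c[:,:2]-[.5,.49],axis=1)<.12)&(c[:,2]>.060)&(c[:,2]<.07)]
        a=c[:,:2]@e
        for k in (c[a<np.median(a)],c[a>=np.median(a)]):
            vx,vy,x0,y0=cv2.fitLine(k[:,:2].astype(np.float32),cv2.DIST_HUBER,0,.001,.001).ravel(); print('tube',len(k),x0,y0,np.degrees(np.arctan2(vy,vx)),'e',(k[:,:2]@e).mean(),'mouth s',np.percentile(k[:,:2]@d,[1,99]))
E
```

```text
max height cm, rows x .1.., cols y -0.4..0.6 step .1
0.1 [-89, -47, 0, 0, 0, 0, 0, 9, 14, 0, 0]
0.2 [-99, -46, -46, 0, 0, 0, 2, 2, 7, 30, 30]
0.3 [-99, -46, -46, -47, -99, 0, 0, 2, 1, 30, 39]
0.4 [-50, -47, -46, -47, -99, 0, 4, 0, 5, 6, 41]
0.5 [-51, -51, 2, 4, 0, 0, 4, 4, 6, 6, 42]
0.6 [-99, -54, 2, 9, 12, 57, 57, 52, 49, 6, 42]
0.7 [-99, -99, 0, 0, 28, 36, -89, 28, 32, 9, 6]
box minx 0.5538538106075891 maxz 0.5961174974918138
top base ((433.13299560546875, 242.3036346435547), (165.7774200439453, 55.880680084228516), 12.637670516967773)
-1 111 [0.3653 0.2261 0.0438] [0.357 0.207 0.031] [0.373 0.247 0.051]
1 105 [0.5017 0.2557 0.0436] [0.495 0.236 0.029] [0.509 0.277 0.052]
0.5195762 0.8544241 0.42953813 0.4307162 58.69617
tube 752 0.4796383 0.51452893 58.547745 e 0.14330749825573846 mouth s [0.63045461 0.74571655]
tube 752 0.5337513 0.468727 58.631065 e 0.21292547674395731 mouth s [0.63056575 0.74576588]
scene base ((432.9488830566406, 238.94195556640625), (166.60630798339844, 55.85712814331055), 12.999692916870117)
-1 177 [0.3636 0.2238 0.0412] [0.357 0.203 0.028] [0.374 0.244 0.051]
1 149 [0.5001 0.2557 0.0409] [0.493 0.235 0.028] [0.511 0.275 0.051]
```

>>> {"name": "move_arm", "arguments": {
  "increments": "11 31 0 0 0 0 0;11 31 0 0 0 0 0;11 31 0 0 0 0 0;11 31 0 0 0 0 0;11 31 0 0 0 0 0;11 31 0 0 0 0 0;11 31 0 0 0 0 0;11 31 0 0 0 0 0",
  "grip_force": 50
}}

```text
time: 1.72
position: [0.3419, -0.349, 0.2228]
tool_rot: [3.078, 0.625, 0.0]
ft_force: [-0.2, 0.1, -0.3]
grip_width: 0.996
grip_force: 0.0
```

```bash
python3 - <<'E'
from h import *
C=np.vstack([cloud(ctrl.get_image('top')),cloud(ctrl.get_image('scene'))])
k=C[(C[:,2]>.075)&(C[:,0]>.2)&(C[:,0]<.6)&(C[:,1]>.3)&(C[:,1]<.62)]
d=np.array([.5196,.8544]);e=np.array([.8544,-.5196]); g=np.array([.433,.435])
for nm,gg,dd,ee in(('grasp',g,d,e),('drawn',g-.12*d,d,e)):
    r=k[:,:2]-gg; a=np.maximum(abs(r@ee)-.095,0);b=np.maximum(abs(r@dd)-.0375,0); D=np.hypot(a,b); i=D.argsort()[:200]
    print(nm,'clearance',D[i[[0,20,100]]],k[i[20]])
E
```

```text
grasp clearance [0.08562114 0.08711676 0.08800905] [0.2771647  0.52924765 0.2893663 ]
drawn clearance [0.09037317 0.09136553 0.09216441] [0.23353389 0.46543208 0.11521789]
```

>>> {"name": "move_arm", "arguments": {
  "increments": "11 31 0 0 0 0 0;11 31 0 0 0 0 0;11 31 0 0 0 0 0;11 31 0 0 0 0 0;11 31 0 0 0 0 0;11 31 0 0 0 0 0;11 31 0 0 0 0 0;11 31 0 0 0 0 0"
}}

```text
time: 2.48
position: [0.43, -0.1016, 0.223]
tool_rot: [3.078, 0.624, 0.001]
ft_force: [-0.2, -0.1, 0.5]
grip_width: 0.995
grip_force: 0.0
```

>>> {"name": "move_arm", "arguments": {
  "increments": "0 32 0 0 0 0 0;0 32 0 0 0 0 0;0 32 0 0 0 0 0;0 32 0 0 0 0 0;0 32 0 0 0 0 0;-8 32 0 0 0 0 0;-8 32 0 0 0 0 0;-8 32 0 0 0 0 0"
}}

```text
time: 3.15
position: [0.4054, 0.1546, 0.2229]
tool_rot: [3.078, 0.625, 0.001]
ft_force: [0.4, 0.1, 0.5]
grip_width: 0.999
grip_force: 0.0
```

>>> {"name": "move_arm", "arguments": {
  "increments": "-8 32 0 0 0 0 0;-8 32 0 0 0 0 0;-8 32 0 0 0 0 0;-8 32 0 0 0 0 0;-8 32 0 0 0 0 0;0 0 0 0 0 6 100;0 0 0 0 0 6 100;0 0 0 0 0 6 100"
}}

```text
time: 3.82
position: [0.3657, 0.3139, 0.2228]
tool_rot: [-2.939, -1.109, -0.0]
ft_force: [-0.0, -0.3, -0.1]
grip_width: 0.852
grip_force: 0.0
```

>>> {"name": "move_arm", "arguments": {
  "increments": "0 0 0 0 0 6 100;13 24 0 0 0 6 100;14 24 0 0 0 5.3 100;13 24 0 0 0 0 100;14 24 0 0 0 0 100;13 25 -30 0 0 0 100;0 0 -35 0 0 0 100;0 0 -35 0 0 0 100"
}}

```text
time: 4.48
position: [0.4331, 0.4365, 0.1211]
tool_rot: [-2.741, -1.53, -0.001]
ft_force: [0.1, -0.2, -0.9]
grip_width: 0.608
grip_force: 0.0
```

```bash
python3 - <<'E'
from h import *
s=ctrl.get_state(); print(s['position'],np.degrees(R.from_rotvec(s['tool_rot']).as_matrix()).round(1)[:,1], s['grip_width'],ctrl.grip_point_offset)
m=R.from_rotvec(s['tool_rot']).as_matrix(); print(m.round(3),np.degrees(np.arctan2(m[1,1],m[0,1])),s['joint_positions'])
save(ctrl.get_image('scene'),'s1.png')
E
```

```text
[0.43313275 0.43653303 0.1211006 ] [ 48.8 -30.1  -0.1] 0.6080597731849678 0.0187
[[ 0.525  0.851 -0.001]
 [ 0.851 -0.525  0.002]
 [ 0.002 -0.002 -1.   ]] -31.68366280626498 [-0.02280195  0.53310255 -1.06040173  1.6406053   0.48333819  1.25608284
 -1.73039543]
```

View pics/s1.png

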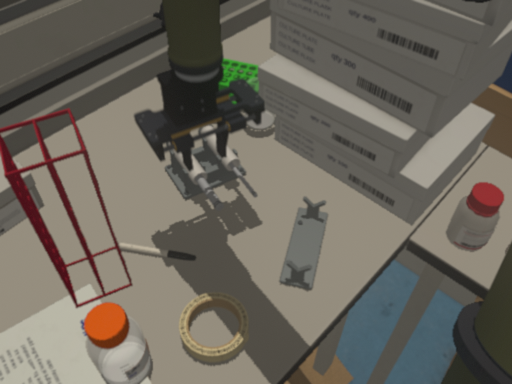

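The gripper hovers over the thick shaft at about (210,175), with the fingers on either side of it. Next: descend and close.

>>> {"name": "move_arm", "arguments": {
  "increments": "0 -1 -30 0 0 0.4 100;0 0 -30 0 0 0 100;0 0 -20 0 0 0 100;0 0 -14 0 0 0 100;0 0 0 0 0 0 100;0 0 0 0 0 0 255;0 0 0 0 0 0 255;0 0 0 0 0 0 255"
}}

```text
time: 5.2
position: [0.4336, 0.4345, 0.0306]
tool_rot: [-2.739, -1.538, -0.005]
ft_force: [0.2, -0.0, 0.2]
grip_width: 0.46
grip_force: 0.0
```

>>> {"name": "move_arm", "arguments": {
  "increments": "0 0 0 0 0 0 255;0 0 0 0 0 0 255;0 0 0 0 0 0 255;0 0 0 0 0 0 255;0 0 0 0 0 0 255;0 0 0 0 0 0 255;0 0 0 0 0 0 255;0 0 0 0 0 0 255"
}}

```text
time: 5.87
position: [0.4327, 0.4336, 0.0287]
tool_rot: [2.739, 1.539, 0.0]
ft_force: [0.4, 0.5, 0.1]
grip_width: 0.165
grip_force: 49.9
```

>>> {"name": "move_arm", "arguments": {
  "increments": "0 0 2 0 0 0 255;0 0 1 0 0 0 255;-2.6 -4.3 0 0 0 0 255;-5.2 -8.5 0 0 0 0 255;-5.2 -8.5 0 0 0 0 255;-5.2 -8.5 0 0 0 0 255;-5.2 -8.5 0 0 0 0 255;-5.2 -8.5 0 0 0 0 255"
}}

```text
time: 6.53
position: [0.4033, 0.3853, 0.0314]
tool_rot: [2.738, 1.538, -0.001]
ft_force: [0.1, -0.6, -0.6]
grip_width: 0.168
grip_force: 49.9
```

```bash
python3 - <<'E'
from h import *
s=ctrl.get_state(); print(s['position'],s['ft_force'],s['grip_width'],s['joint_positions'].round(2))
save(ctrl.get_image('top'),'t2.png')
E
```

```text
[0.40328968 0.38527174 0.03143596] [ 0.10040902 -0.57335335 -0.63284809] 0.168458608957556 [ 0.05  0.53 -1.05  1.86  0.52  1.06 -1.75]
```

View pics/t2.png

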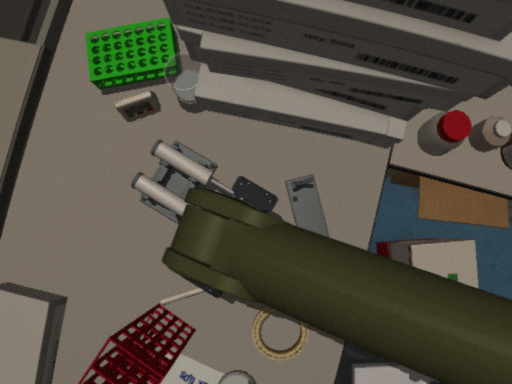

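The top view is mostly hidden by the arm. The thin shaft is still in its tube at about (220,187) and the forces are near zero. I'll carry on with the draw.

>>> {"name": "move_arm", "arguments": {
  "increments": "-5.2 -8.5 0 0 0 0 255;-5.2 -8.5 0 0 0 0 255;-5.2 -8.5 0 0 0 0 255;-5.2 -8.5 0 0 0 0 255;-5.2 -8.5 0 0 0 0 255;-5.2 -8.5 0 0 0 0 255;-3.6 -6 0 0 0 0 255;0 0 0 0 0 0 255"
}}

```text
time: 7.25
position: [0.3684, 0.3278, 0.0312]
tool_rot: [2.738, 1.537, -0.002]
ft_force: [1.1, 0.2, -1.8]
grip_width: 0.169
grip_force: 49.9
```

```bash
python3 - <<'E'
from h import *
s=ctrl.get_state(); print(s['position'],s['ft_force'],s['grip_width'],s['joint_positions'].round(2))
p=ctrl.get_image('scene');save(p,'s3.png')
for a in ctrl.silhouettes('shaft_thick',p)[:2]:
    k=cloud(p,a['region']); d=np.array([.5196,.8544]); q=(k[:,:2]-s['position'][:2])@d; print(a['score'],len(k),np.percentile(q,[1,50,99]),np.percentile(k,[5,50,95],axis=0).round(3))
E
```

```text
[0.36841989 0.32780746 0.03124913] [ 1.117971    0.20785848 -1.7503444 ] 0.16939471775062734 [ 0.22  0.4  -1.13  2.01  0.43  1.   -1.67]
0.81 260 [-0.04535487 -0.0258195   0.13351547] [[0.343 0.289 0.04 ]
 [0.354 0.306 0.053]
 [0.428 0.439 0.057]]
```

View pics/s3.png

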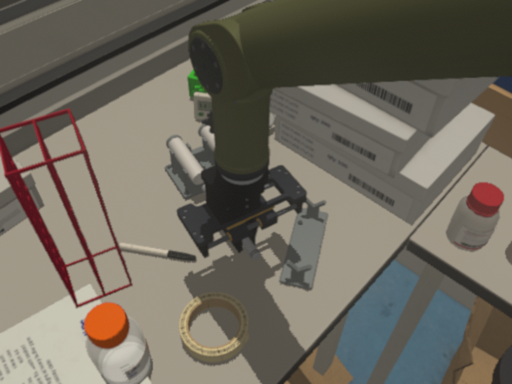

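The shaft is out of its tube, gripped 45 mm from its near end, which shows at about (250,248). Next: lift it, then turn towards the rest.

>>> {"name": "move_arm", "arguments": {
  "increments": "0 0 15 0 0 0 255;0 0 25 0 0 0 255;0 0 25 0 0 0 255;0 0 10 0 0 -4 255;3 -8 0 0 0 -6 255;3 -12 0 0 0 -6 255;3 -12 0 0 0 -6 255;3 -12 0 0 0 -6 255"
}}

```text
time: 8.02
position: [0.3815, 0.2861, 0.107]
tool_rot: [-3.031, -0.824, -0.001]
ft_force: [0.4, -0.3, 0.3]
grip_width: 0.169
grip_force: 49.9
```

```bash
python3 -c "
from h import *
s=ctrl.get_state(); m=R.from_rotvec(s['tool_rot']).as_matrix();print(s['position'],np.degrees(np.arctan2(m[1,1],m[0,1])),s['joint_positions'].round(2))"
```

```text
[0.38152348 0.28614414 0.10700594] -59.56644333141057 [ 0.41  0.17 -1.17  1.98  0.18  1.1  -1.88]
```

>>> {"name": "move_arm", "arguments": {
  "increments": "1 -9 0 0 0 -5 255;1 -9 0 0 0 -5 255;1 -9 0 0 0 -5 255;1 -9 0 0 0 -2 255;2 -9 0 0 0 0 255;2 -8 0 0 0 0 255;0 0 0 0 0 0 255;0 0 0 0 0 0 255"
}}

```text
time: 8.68
position: [0.3895, 0.2328, 0.1068]
tool_rot: [-3.119, -0.374, -0.001]
ft_force: [-0.5, 1.5, -0.9]
grip_width: 0.171
grip_force: 49.9
```

```bash
python3 - <<'E'
from h import *
s=ctrl.get_state(); m=R.from_rotvec(s['tool_rot']).as_matrix();print(s['position'],np.degrees(np.arctan2(m[1,1],m[0,1])),s['joint_positions'].round(2))
p=ctrl.get_image('scene');save(p,'s4.png')
w=np.array([np.cos(np.radians(12.6)),np.sin(np.radians(12.6))])
for a in ctrl.silhouettes('shaft_thick',p)[:2]:
    k=cloud(p,a['region']); q=(k[:,:2]-s['position'][:2])@w; print(a['score'],len(k),np.percentile(q,[1,50,99]))
    for lo,hi in((-.06,-.02),(.01,.08),(.08,.15)):
        r=k[(q>lo)&(q<hi)]
        if len(r)>5: print(lo,len(r),np.median(r,0).round(4),'z95',np.percentile(r[:,2],95))
E
```

```text
[0.38948799 0.2328235  0.10675149] -76.33634164541618 [ 0.51  0.06 -1.11  2.03  0.07  1.08 -1.97]
0.93 372 [-0.04367318 -0.01700998  0.03592753]
-0.06 175 [0.3554 0.2222 0.1294] z95 0.13218978958759847
0.01 46 [0.4204 0.2371 0.1302] z95 0.13200483957702197
```

View pics/s4.png

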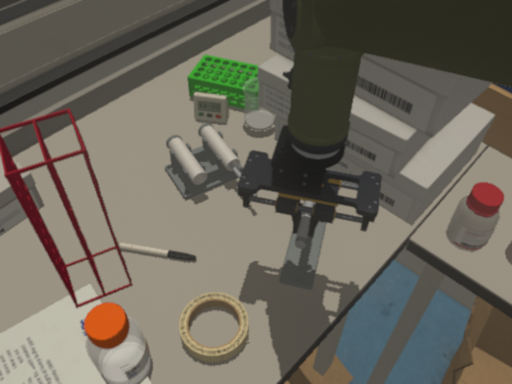

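The shaft is level and lined up over the rest; its near end is at about (304,235). Lowering it now.

>>> {"name": "move_arm", "arguments": {
  "increments": "0 -1 -15 0 0 -1 255;0 0 -20 0 0 0 255;0 0 -20 0 0 0 255;0 0 -12 0 0 0 255;0 0 -5 0 0 0 255;0 0 -3 0 0 0 255;0 0 -2 0 0 0 255;0 0 0 0 0 0 255"
}}

```text
time: 9.45
position: [0.3896, 0.2322, 0.03]
tool_rot: [-3.122, -0.347, -0.001]
ft_force: [-0.3, -0.8, -1.0]
grip_width: 0.166
grip_force: 49.9
```

```bash
python3 - <<'E'
from h import *
s=ctrl.get_state(); m=R.from_rotvec(s['tool_rot']).as_matrix();print(s['position'],np.degrees(np.arctan2(m[1,1],m[0,1])),s['ft_force'],s['torque'])
p=ctrl.get_image('scene');cv2.imwrite('pics/s5.png',cv2.resize(p['frame'][150:310,220:400,::-1],None,fx=3.5,fy=3.5,interpolation=cv2.INTER_CUBIC))
E
```

```text
[0.38956293 0.23220525 0.03000847] -77.30918838704667 [-0.28345596 -0.82273856 -0.98903503] [-0.03344423  0.01740029  0.0005664 ]
```

View pics/s5.png

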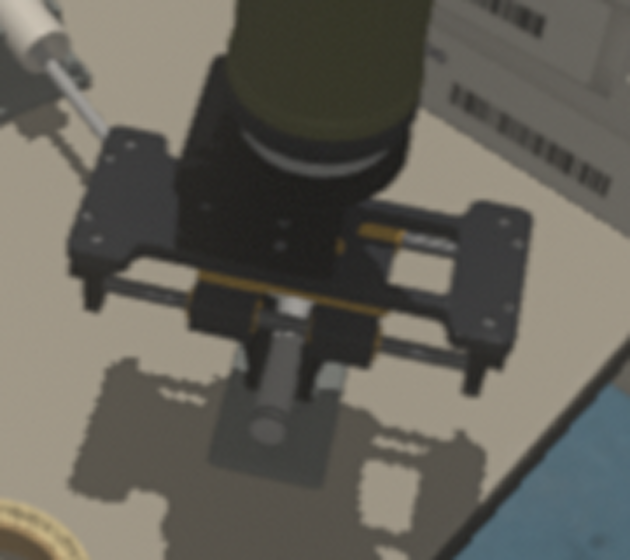

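The near end, at about (275,420) in the crop, sits between the notch flanks with no contact force yet. I'll ease it down until it touches.

>>> {"name": "move_arm", "arguments": {
  "increments": "0 0 -1 0 0 0 255;0 0 0 0 0 0 255;0 0 -1 0 0 0 255;0 0 0 0 0 0 255;0 0 -0.5 0 0 0 255;0 0 0 0 0 0 255;0 0 0 0 0 0 255;0 0 0 0 0 0 255"
}}

```text
time: 10.17
position: [0.3901, 0.2314, 0.0281]
tool_rot: [3.121, 0.345, 0.002]
ft_force: [-2.6, -3.0, 9.6]
grip_width: 0.172
grip_force: 49.9
```

>>> {"name": "move_arm", "arguments": {
  "increments": "0 0 0 0 0 0 190;0 0 0 0 0 0 180;0 0 0 0 0 0 150;0 0 0 0 0 0 120;0 0 0 0 0 0 100;0 0 0 0 0 0 100;0 0 0 0 0 0 100;0 0 0 0 0 0 100",
  "grip_force": 10
}}

```text
time: 10.83
position: [0.3892, 0.2317, 0.027]
tool_rot: [3.122, 0.347, -0.0]
ft_force: [-0.5, 0.9, 1.2]
grip_width: 0.586
grip_force: 0.0
```

>>> {"name": "move_arm", "arguments": {
  "increments": "0 0 5 0 0 0 100;0 0 10 0 0 0 100;0 0 20 0 0 0 100;0 0 30 0 0 0 100;0 0 35 0 0 0 100;0 0 35 0 0 0 100;0 0 35 0 0 0 100;0 0 0 0 0 0 100"
}}

```text
time: 11.5
position: [0.3927, 0.234, 0.2035]
tool_rot: [-3.122, -0.347, -0.018]
ft_force: [1.4, 0.5, 1.0]
grip_width: 0.608
grip_force: 0.0
```

>>> {"name": "move_arm", "arguments": {
  "increments": "10 -33 0 0 0 0 100;10 -33 0 0 0 0 100;10 -33 0 0 0 0 100;10 -33 0 0 0 0 100;0 -35 0 0 0 0 100;0 -35 0 0 0 0 100;0 -35 0 0 0 0 100;0 -35 0 0 0 0 100"
}}

```text
time: 12.17
position: [0.429, -0.0418, 0.1973]
tool_rot: [3.122, 0.347, 0.001]
ft_force: [1.0, 0.1, 0.2]
grip_width: 0.607
grip_force: 0.0
```

```bash
python3 - <<'E'
from h import *
p=ctrl.get_image('top');q=ctrl.get_image('scene')
cv2.imwrite('pics/f.png',np.hstack([cv2.resize(x['frame'][110:310,120:390,::-1],(400,300)) for x in(p,q)]))
w=np.array([np.cos(np.radians(12.6)),np.sin(np.radians(12.6))]);n=np.array([-w[1],w[0]]);c0=np.array([.433,.2415])
for P in(p,q):
  for t in('shaft_thick','shaft_thin'):
    for a in ctrl.silhouettes(t,P)[:1]:
        k=cloud(P,a['region']); r=(k[:,:2]-c0)
        print(t,round(a['score'],2),len(k),'along',np.percentile(r@w,[1,50,99]).round(4),'across',np.median(r@n).round(4),[np.percentile(k[(r@w)*s>.03][:,2],90).round(4) for s in(-1,1) if ((r@w)*s>.03).sum()>5], np.percentile(k[:,:2],[1,50,99],axis=0).round(3).tolist())
E
```

```text
shaft_thick 0.73 861 along [-0.0822  0.009   0.0912] across 0.0018 [np.float64(0.0536), np.float64(0.0536)] [[0.352, 0.221], [0.442, 0.244], [0.522, 0.268]]
shaft_thin 0.51 180 along [0.0589 0.0891 0.1155] across 0.1376 [np.float64(0.0471)] [[0.467, 0.36], [0.49, 0.396], [0.51, 0.429]]
shaft_thick 0.66 746 along [-0.088  -0.0131  0.0856] across -0.0027 [np.float64(0.0532), np.float64(0.0534)] [[0.348, 0.215], [0.42, 0.236], [0.517, 0.262]]
shaft_thin 0.63 185 along [0.0568 0.0899 0.1245] across 0.136 [np.float64(0.0463)] [[0.465, 0.355], [0.491, 0.395], [0.524, 0.433]]
```

View pics/f.png

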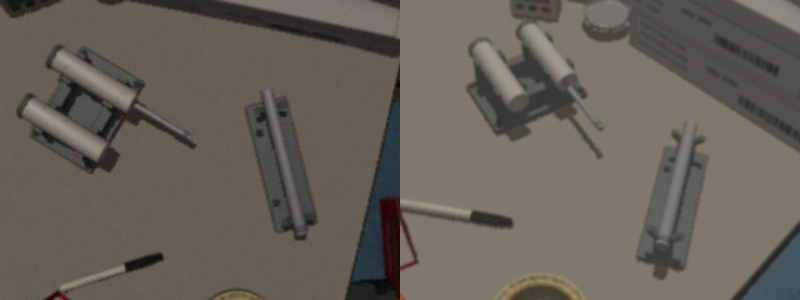

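Both views show the thick shaft lying level in both notches (top at 53.5 mm at each end). It is centred to within a few millimetres, and the thin shaft is still in its tube.

```bash
python3 -c "
from bench import ctrl
print(ctrl.close_job())"
```

```text
the job is handed in; nothing more can be done
None
```

I handed the job in at about 12 s: the thick shaft lies level in both V notches, centred to within about 5 mm by the cameras, and the thin shaft is still in its tube; no verdict came back.

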